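# Hold the red-capped cell in the photometer beam

## Robot

A 7-joint arm with a two-finger parallel gripper is mounted at the origin on the work surface. World frame = base frame: x ahead of the robot, y to its left, z up, the work surface at z = 0. Lengths are in m, angles in rad, forces in N, time in s.
With the tool pointing down it reaches from about 0.425 to 0.825 m from the base axis. Payload 3.6 kg.
Tool frame: the origin (TCP) lies on the centre line of the jaws, within the pads' length; the fingertips stand 11 mm ahead of it and the grasp point (between the pads) lies 8 mm behind it; z points along the fingers, y is the line along which they close (so a half turn about z gives the same grasp; the last joint's range is limited). The gripper opens to 93 mm and grips with 3 to 60 N. Pads are 15 mm wide; open, the fingers measure 128 mm over their backs; the gripper's body (75 mm by 188 mm) begins 65 mm behind the grasp point.
Start: joints at [-1.238, 0.615, -0.013, 1.423, 0.008, 1.103, -0.04], TCP at [0.228, 0.609, 0.23] pointing down, gripper open.
Joint ranges: [-3.12, 3.12], [-0.3, 2.06], [-1.34, 1.32], [0.26, 2.42], [-1.36, 4.5], [0.01, 1.98], [-2.84, 2.84]. Speed limits (rad/s): [2.79, 2.79, 3.14, 3.14, 3.14, 3.14, 3.14].

## Interface

Orientations are given as a unit quaternion [x, y, z, w].
In Python, from station import * gives the robot as it stands. The module is installed in compiled form; this text tells all that it offers.
- The arm moves only by the tool step_arm, never from a script. Its argument "deltas" is a list of rows, each a list of 5 numbers: the shift along the tool's x, y, z in mm, then the turn about the tool's z in units of 6 degrees (1.0 is 6 degrees), then the opening in per cent of the stroke, from 0 (shut) to 100 (fully open). In form: [[dx, dy, dz, turn, hand], ...]. A call has 1 to 20 rows; each row is the pose to reach, as a shift and turn from the pose commanded when the call began, along the tool's axes at that moment; what a row does not reach only later rows make up. A row lasts 1/8 s, in which the tool goes at most 62.5 mm and 10.7 degrees, less where a joint would pass 70% of its speed; a pose out of reach is approached as far as the arm can. A call with a gripper value outside its range is refused whole. The fingers move at their own pace and stop on an object; "newtons" is the grip in N (left out, the last holds). Time passes only in rows, so rows that repeat a pose let the fingers close. It gives the time, the measured TCP pose, the force, the opening and the grip force at its end, in the units of the state.
- state(): the state, without advancing time (a new reading comes with each control period).
- snapshot(name): name is "side" or "top" or "wrist"; returns a dict with "frame" (480x640x3 uint8, blue, green, red), "camera_matrix" (3x3 intrinsics, pixels), "world_from_camera" (4x4, takes a point from camera to world coordinates). Camera axes: x right, y down, z forward; pixel columns grow to the right and rows downward; lengths in m; the calibration is good to about 2 mm. A picture is of the moment at which its call begins. There is no depth.
- finish_job(): hands the job in; it is judged then, once.
The state is a dict: "t": time; "qpos": joint angles; "qvel": joint speeds; "joint_torque": joint torques, N m; "tcp_pos": TCP position; "eef_rot": TCP orientation; "wrist_force": force on the tool from outside, world axes, zero at the start; "ft_torque": the same for the moment, N m; "opening": opening from 0.0 (shut) to 1.0 (fully open); "grip_force": force on a finger pad.
Only numpy, scipy, OpenCV 4.12 (cv2) and the standard library are available. Lean on these libraries where they do the work, as an engineer would, in place of code of your own. Each camera call takes 0.05 s, during which the arm holds its last target. There are 200 camera calls.

## Task

First slide the lamp's orange dimmer grip along its track until it is level with the green pointers, leaving the cells in their rack meanwhile. Then take the red-capped glass cell out of the rack by its two frosted faces only, never touching the clear faces or the cap with the fingers, and hold it upright and still in midair in the beam between lamp and sensor, about midway, with its clear faces square to the beam and the beam passing through the middle of the cell. Finish while still holding it there, with the dimmer still at the pointers and everything else left undisturbed.

Things in the scene. Friction and masses are not known exactly. Their poses are not given: they have to be found in the camera images.
- cell_red: glass cell with RED cap, upright in a rack pocket (which one varies), 40-85 g. 24 mm along x (CLEAR faces +x, -x), 28 mm along y (FROSTED white faces +y, -y), 64 mm of glass + cap 20 x 18 x 8 = 72 mm high. Origin: centre of underside, z up. Frosted panels: 20 mm wide, 2 to 62 mm above the underside, 3 mm proud of the glass. Close the fingers along y, say 46 mm up; lifts straight up.
- cell_red_mid (a point): the middle of the red-capped cell's glass, 32 mm above its underside; axes as the cell's. This point is to be held on the beam.
- rack: blue plastic rack fixed to the table, 180 (its x) x 60 (its y) x 20 mm, origin: centre of underside. Three pockets at x = -55, 0, +55 mm, 14 mm deep (floor 6 mm above the table), 1 mm clearance on each side of a cell. The cells stand with their x along the rack's x, so their frosted faces look to the rack's long sides.
- beam_mid (a point): middle of the beam, 115 mm above the table. y runs along the beam from the lamp house (grey box 80 x 70 mm, at -y) to the sensor (blue box 70 x 55 mm, at +y), x across the beam, z up. Both boxes are 155 mm high; 128 mm free between lens and sensor eye, 142 mm between the boxes. The beam is shown as a thin yellow rod of light, 8 mm thick, that can be passed through.
- bench: open photometer bench: base plate 100 x 290 x 15 mm, lamp house and sensor in one, fixed to the table; origin on the table straight below beam_mid, axes as there. The held cell must not touch it.
- dimmer (a joint): position of the orange dimmer grip along its track, m: 0 at its end nearest the robot, 0.120 at the far end. It moves along +y of mark with about 1.5 N of friction and stays where it is left.
- dimmer_top (a point): centre of the top of the orange dimmer grip, about 104 mm above the table; y along the track. The grip is 28 mm across the track, 20 mm along it, 40 mm high; below it the track (40 mm wide) stands 14 mm above the white lamp supply box (130 x 210 x 50 mm, fixed).
- mark: two flat green pointers (22 mm long, 5 mm wide, 3 mm high) on the white box, one each side of the track; where along it varies. Origin: on the track's centre line between them, 50 mm above the table; y along the track, away from the robot. The dimmer is set when dimmer_top has y = 0 in this frame.
- cell_yellow: the same size and make as cell_red (24 x 28 x 72 mm) but with a yellow cap; standing in another pocket of the rack; leave it alone. Origin: centre of its underside.
- cell_green: the same size and make as cell_red (24 x 28 x 72 mm) but with a green cap; standing in another pocket of the rack; leave it alone. Origin: centre of its underside.
- cup_a: cream paper cup, 74 mm across, 90 mm high, in the white tray at the far side of the table; bystander. Origin: centre of its underside.
- cup_b: a second cup like cup_a, in the same tray; bystander.
- dish: flat clear plastic dish, 90 mm across, 15 mm high, in the tray between the cups; bystander. Origin: centre of its underside.
- bottle: amber bottle with a blue cap, 56 mm across, 130 mm high, at the far left of the table; bystander. Origin: centre of its underside.
Not all that is in view belongs to the job. What is shaped like the part that bears dimmer but purple is not meant.

How it is judged:
By the outcome, as a careful person would: the job done as asked, in the order asked, and still so for the second after the job is handed in, while the arm keeps its last pose, push and grip.
It also fails if it takes over 69 s, if anything falls off the work surface, if the arm or the gripper's body presses on something with over 40 N, if the wrist force passes 120 N, or if a joint passes its speed limit or range.

## Working session

There is one attempt and no reset: what is moved stays moved. The work goes in short steps, Python scripts to look and compute and a tool call to move; the robot and the scene stay as the last step left them, time stands still between calls to the robot, and variables do not carry over. Pictures are saved under pics/ and viewed, at most 10 in all, crops included, and the job is handed in when it is done.

Besides the shell and the picture viewer there is one more tool, called after "Emit:" as name(argument=value, ...) on one line, values as JSON. step_arm: Moves the arm, as the interface text tells. Its arguments: {"type":"object","properties":{"deltas":{"type":"array"},"newtons":{"type":"number"}},"required":["deltas"]}

```bash
mkdir -p pics
cat > h.py <<'E'
from station import *
import numpy as np, cv2
def snap(n,save=None):
    s=snapshot(n)
    if save: cv2.imwrite('pics/'+save,s['frame'])
    return s
def ray(s,uv):
    K=np.array(s['camera_matrix']);T=np.array(s['world_from_camera'])
    d=T[:3,:3]@np.linalg.solve(K,[uv[0],uv[1],1.]);return T[:3,3],d
def onz(s,uv,z):
    o,d=ray(s,uv);return o+d*(z-o[2])/d[2]
def proj(s,p):
    T=np.linalg.inv(np.array(s['world_from_camera']));q=np.array(s['camera_matrix'])@(T[:3,:3]@np.array(p)+T[:3,3]);return q[:2]/q[2]
E
python3 - <<'E'
from h import *
np.set_printoptions(precision=4,suppress=True)
s=state();print(s['t'],s['tcp_pos'],s['eef_rot'],s['opening'],s['wrist_force'])
for n in('top','side'):
    q=snap(n,n+'0.png');np.savez('pics/'+n+'0.npz',**q)
    print(n,np.array(q['world_from_camera']),np.array(q['camera_matrix']))
E
```

```text
0.0 [0.228  0.6079 0.2285] [ 0.1784  0.984  -0.0013 -0.0002] 0.9988453917579636 [-0.1343  0.2834 -0.2966]
top [[-0.0141 -0.9979  0.0633  0.408 ]
 [-0.9996  0.0126 -0.0238 -0.0263]
 [ 0.023  -0.0636 -0.9977  1.4329]
 [ 0.      0.      0.      1.    ]] [[505.9724   0.     321.8885]
 [  0.     505.9724 235.5186]
 [  0.       0.       1.    ]]
side [[ 0.9845 -0.1004  0.144   0.2973]
 [-0.1749 -0.4899  0.8541 -1.094 ]
 [-0.0152 -0.866  -0.4998  0.7251]
 [ 0.      0.      0.      1.    ]] [[566.9416   0.     316.8135]
 [  0.     566.9416 240.4494]
 [  0.       0.       1.    ]]
```

View pics/top0.png

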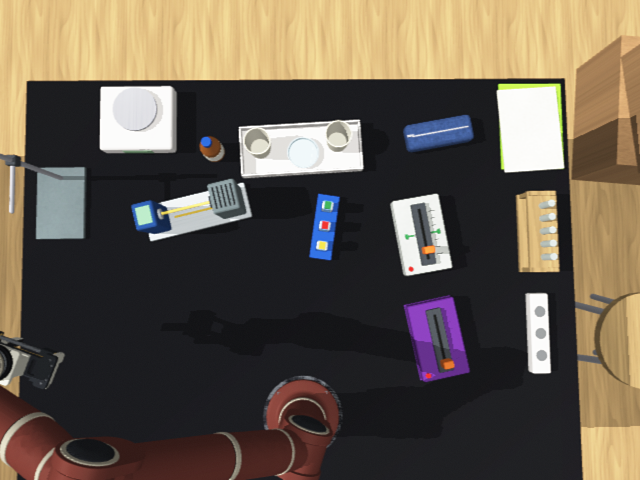

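View pics/side0.png

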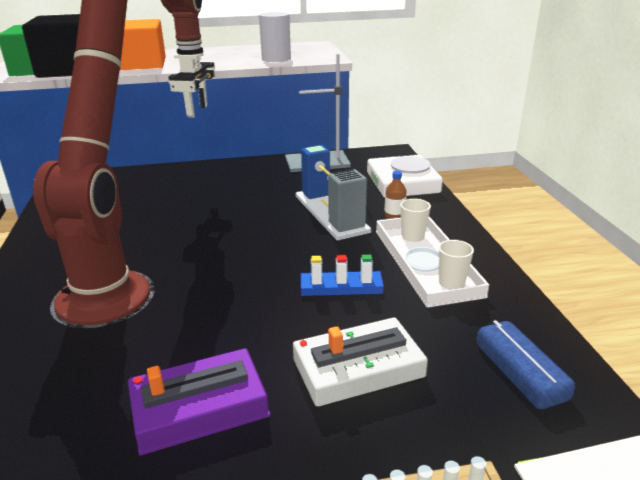

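The top view has the white supply box at about (421,235), its orange grip at (428,250) and the green pointers at (407,237) and (438,231). The red cap is in the middle pocket at (325,226). The beam runs from the lamp at (225,200) to the sensor at (146,216). The purple box is a decoy.

```bash
cat > m.py <<'E'
from h import *
np.set_printoptions(precision=4,suppress=True)
def blobs(s,lo,hi,roi,mn=4):
    x0,y0,x1,y1=roi
    m=cv2.inRange(cv2.cvtColor(s['frame'],cv2.COLOR_BGR2HSV),np.array(lo),np.array(hi))
    k=np.zeros_like(m);k[y0:y1,x0:x1]=m[y0:y1,x0:x1]
    n,_,st,c=cv2.connectedComponentsWithStats(k)
    return [(c[i],st[i]) for i in range(1,n) if st[i][4]>=mn],k
def tri(a,ua,b,ub):
    (o,d),(p,e)=ray(a,ua),ray(b,ub)
    t=np.linalg.lstsq(np.c_[d,-e],p-o,rcond=None)[0]
    x,y=o+d*t[0],p+e*t[1];return (x+y)/2,np.linalg.norm(x-y)
E
python3 - <<'E'
from m import *
T=dict(np.load('pics/top0.npz'));S=dict(np.load('pics/side0.npz'))
C={'orange':((6,170,120),(16,255,255)),'green':((50,120,60),(75,255,255)),'red':((0,170,90),(4,255,255)),'yellow':((22,100,100),(32,255,255)),'blue':((105,150,60),(125,255,255))}
RT={'orange':(385,190,460,280),'green':(300,185,460,280),'red':(300,190,460,280),'yellow':(130,180,350,265),'blue':(130,180,350,265)}
RS={'orange':(290,310,430,400),'green':(290,240,430,400),'red':(290,240,430,400),'yellow':(290,150,400,300),'blue':(290,140,400,300)}
for n in C:
    for nm,s,R in(('top',T,RT),('side',S,RS)):
        for c,st in blobs(s,*C[n],R[n])[0]: print(n,nm,c,st)
for n,s,r in(('T',T,(120,170,470,285)),('S',S,(285,135,445,405))):
    f=s['frame'][r[1]:r[3],r[0]:r[2]]
    k=min(800/f.shape[1],600/f.shape[0]);cv2.imwrite(f'pics/c{n}.png',cv2.resize(f,None,fx=k,fy=k,interpolation=cv2.INTER_CUBIC));print(k)
E
```

```text
orange top [428.1316 249.2368] [422 246  13   8  76]
orange side [335.4542 341.49  ] [328 326  15  28 251]
green top [327.4 204.7] [325 201   6   8  40]
green top [436.4    230.9333] [432 229   8   4  15]
green top [407.5455 236.4545] [406 235   6   4  11]
green side [366.4154 256.9077] [361 254  11   7  65]
green side [349.8947 333.8421] [347 332   6   5  19]
green side [368.125  363.0938] [365 358   8   9  32]
red top [324.7143 224.6786] [322 222   6   6  28]
red top [410.5 268.5] [409 267   4   4  12]
red side [341.2807 257.8947] [337 255   9   7  57]
red side [303.     342.6667] [301 341   5   4  18]
yellow top [182.7589 208.1161] [161 201  48  14 112]
yellow top [193.0533 211.96  ] [175 207  37  11  75]
yellow top [321.8095 244.9286] [319 241   7   8  42]
yellow side [324.0345 169.5862] [319 166  11   8  29]
yellow side [324.5 202.5] [322 200   6   6  16]
yellow side [316.0139 258.6667] [311 255  11   8  72]
blue top [323.8239 227.2588] [ 309  193   31   68 1136]
blue top [151.5065 218.2129] [131 200  40  33 620]
blue side [312.8718 165.4341] [ 290  140   45   58 1412]
blue side [343.46 143.68] [341 140   6   9  50]
blue side [396.4255 174.3191] [393 171   7   8  47]
blue side [340.8176 284.5846] [ 300  271   84   25 1442]
2.2857142857142856
2.2222222222222223
```

View pics/cT.png

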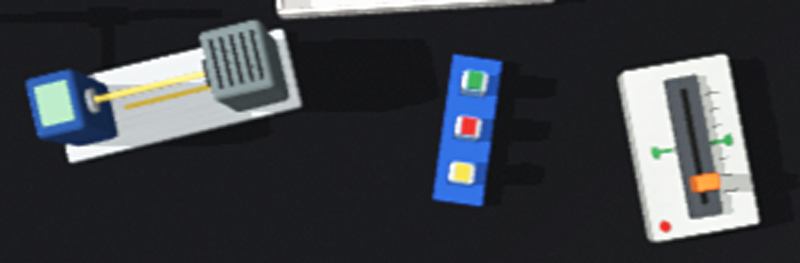

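Run:
```python
from m import *
T=dict(np.load('pics/top0.npz'));S=dict(np.load('pics/side0.npz'))
def P(n,a,b,z): 
    x,e=tri(T,a,S,b);print(n,'tri',x,'gap',round(e,4),'onz top',onz(T,a,z),'side',onz(S,b,z))
P('capR',(324.71,224.68),(341.28,256.5),.078)
P('capG',(327.4,204.7),(366.4,256.0),.078)
P('capY',(321.8,244.9),(316.0,257.5),.078)
g1=(436.4,230.9);g2=(407.55,236.45)
P('m1',g1,(368.1,363.1),.053);P('m2',g2,(349.9,333.8),.053)
# orange hues
for s,r in((T,(418,242,440,258)),(S,(324,322,348,358))):
    f=s['frame'][r[1]:r[3],r[0]:r[2]];print(cv2.cvtColor(f,cv2.COLOR_BGR2HSV)[...,2][::2] )
# rack, white box, minAreaRects
m=blobs(T,(105,150,60),(125,255,255),(300,185,350,265))[1]
m=cv2.morphologyEx(m,cv2.MORPH_CLOSE,np.ones((9,9)))
r=cv2.minAreaRect(np.argwhere(m)[:,::-1].astype(np.float32));bx=cv2.boxPoints(r);print('rack',[onz(T,p,.02)[:2] for p in bx])
m=blobs(T,(0,0,150),(180,60,255),(385,190,460,280))[1]
m=cv2.morphologyEx(m,cv2.MORPH_CLOSE,np.ones((15,15)))
r=cv2.minAreaRect(np.argwhere(m)[:,::-1].astype(np.float32));bx=cv2.boxPoints(r);print('wbox',[onz(T,p,.05)[:2] for p in bx])
c,k=blobs(T,(22,60,100),(32,255,255),(158,195,212,216));
pts=np.argwhere(k)[:,::-1].astype(np.float32)
for c0,st in c: print(c0,st)
```

```text
capR tri [ 0.5235 -0.0667  0.0774] gap 0.0007 onz top [ 0.5231 -0.0666  0.078 ] side [ 0.5237 -0.0677  0.078 ]
capG tri [ 0.5776 -0.0748  0.0769] gap 0.0009 onz top [ 0.577  -0.0747  0.078 ] side [ 0.5776 -0.0765  0.078 ]
capY tri [ 0.4692 -0.0581  0.0763] gap 0.0006 onz top [ 0.4688 -0.058   0.078 ] side [ 0.4691 -0.0608  0.078 ]
m1 tri [ 0.5047 -0.3753  0.0493] gap 0.0002 onz top [ 0.5043 -0.3743  0.053 ] side [ 0.5036 -0.3792  0.053 ]
m2 tri [ 0.4906 -0.2947  0.0514] gap 0.0009 onz top [ 0.4901 -0.2943  0.053 ] side [ 0.4905 -0.2966  0.053 ]
[[ 90  96 101 101 103  82  48  33  54  89 101  99  99 105 145 188 200 199
  201 233 243 244]
 [ 95  95 100 104 103 101  66  31  35  80 102 101  98  98 119 176 202 203
  205 236 246 245]
 [132  94  96 101 100 107 118 125 151 220 248 253 254 254 255 252 218 161
  144 138 140 138]
 [156  90  95 136 201 230 249 255 255 254 254 253 253 253 253 254 243 210
  204 204 203 201]
 [194 101  96 115 193 221 229 251 254 254 253 253 253 253 253 254 249 226
  204 203 201 202]
 [222 132  91  95 181 219 227 252 255 255 255 255 255 255 248 223 192 193
  200 196 
[... 1626 characters left out ...]
6  56  54  70 152 194 212 212 211 207 207 206 205 205 201
  175 135 116 117 117 117]
 [ 54  55  59  62  68  78  71  82 145 196 209 205 201 201 194 184 152 126
  114 111 116 117 117 119]
 [112 113 115 116 118 118 115  93  81  94  97  96  89  85  82  82  80  80
   84 104 112 110 104  95]
 [119 117 117 117 117 115 115  97  85  81  83  81  80  82  82  84  84  81
   79  76  74  72  73  72]]
rack [array([ 0.4373, -0.0207]), array([ 0.6184, -0.0489]), array([ 0.6085, -0.113 ]), array([ 0.4273, -0.0843])]
wbox [array([ 0.5871, -0.2469]), array([ 0.6112, -0.3812]), array([ 0.4049, -0.4146]), array([ 0.3816, -0.2814])]
[184.0201 207.7651] [161 201  49  14 149]
[195.2209 211.3256] [176 207  36   9  86]
```

View pics/cS.png

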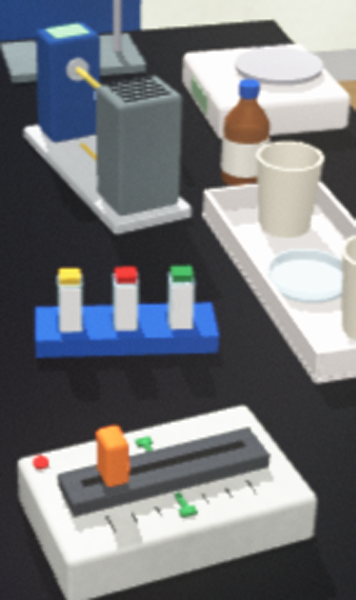

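Run:
```python
from m import *
T=dict(np.load('pics/top0.npz'));S=dict(np.load('pics/side0.npz'))
print('grip top',onz(T,(429.4,249),.104),'side top',onz(S,(335.3,330),.104))
ys=lambda m:np.argwhere(m)[:,::-1].astype(np.float32)
n,l,st,c=cv2.connectedComponentsWithStats(blobs(T,(20,50,90),(34,255,255),(150,190,215,220))[1])
k=1+np.argmin(c[1:,1]+1e3*(st[1:,4]<60));p=ys(l==k);vx,vy,x0,y0=cv2.fitLine(p,cv2.DIST_HUBER,0,.01,.01).ravel()
e=[(x,y0+(x-x0)*vy/vx) for x in(p[:,0].min()-.5,p[:,0].max()+.5)]
q=[onz(T,a,.115) for a in e];d=q[0]-q[1];print('beam',e,q,np.linalg.norm(d),np.degrees(np.arctan2(d[1],d[0])),(q[0]+q[1])/2)
# sensor and lamp top faces
print(cv2.cvtColor(T['frame'],cv2.COLOR_BGR2HSV)[200:206,150:170].tolist()[0])
for nm,lo,hi,r in(('green panel',(45,30,120),(85,140,255),(128,195,175,235)),):
    for c0,s0 in blobs(T,lo,hi,r)[0]: print(nm,c0,s0,onz(T,c0,.155))
```

```text
grip top [ 0.4531 -0.3415  0.104 ] side top [ 0.4536 -0.3424  0.104 ]
beam [(np.float32(160.5), np.float32(213.36095)), (np.float32(209.5), np.float32(201.68158))] [array([0.5547, 0.3609, 0.115 ]), array([0.5838, 0.2342, 0.115 ])] 0.13003026699407474 102.9509577923806 [0.5692 0.2976 0.115 ]
[[110, 177, 101], [110, 150, 68], [111, 110, 44], [113, 64, 36], [114, 40, 32], [113, 34, 30], [120, 25, 31], [113, 33, 31], [113, 33, 31], [113, 35, 29], [120, 36, 28], [120, 39, 26], [120, 41, 25], [113, 38, 27], [120, 25, 31], [100, 16, 48], [96, 18, 70], [102, 14, 90], [98, 16, 127], [98, 11, 183]]
green panel [143.2073 214.7561] [135 205  17  20 246] [0.5472 0.3924 0.155 ]
```

```bash
cat >> m.py <<'E'
from scipy.spatial.transform import Rotation as R
def plan(tgts):
    "tgts: (x,y,z,heading of tool y deg or None); prints tool-frame mm and turn units"
    s=state();Rm=R.from_quat(s['eef_rot']).as_matrix();p=np.array(s['tcp_pos'])
    h=np.degrees(np.arctan2(Rm[1,1],Rm[0,1]));print('t',s['t'],'tcp',p,'head',h,'tilt',Rm[:,2],'open',s['opening'],'F',s['wrist_force'],'grip',s['grip_force'])
    for x,y,z,a in tgts:
        d=Rm.T@(np.array([x,y,z])-p)*1000
        t=0 if a is None else -((a-h+90)%180-90)/6
        print(np.round(d,1),'turn',round(t,2))
E
python3 -c "
from m import *
plan([(.45,.45,.27,None),(.58,.1,.27,None),(.52,-.2,.25,9.8),(.453,-.3418,.2,9.8)])"
```

```text
t 0.1 tcp [0.228  0.608  0.2286] head 69.44744108431338 tilt [-0.0008 -0.0022 -1.    ] open 1.0002563302281293 F [-0.308  -0.8678  0.5389] grip 0.0
[-263.3  -70.1  -41.2] turn 0
[-507.9 -352.2  -40.6] turn 0
[-557.1 -654.1  -19.9] turn 9.94
[-544.1 -810.3   30.5] turn 9.94
```

Emit:
step_arm(deltas=[[-53,-14,-8,0,100],[-106,-28,-16,0,100],[-159,-42,-25,0,100],[-212,-56,-33,0,100],[-263,-70,-41,0,100],[-304,-117,-41,0,100],[-345,-164,-41,0,100],[-386,-211,-41,0,100],[-427,-258,-41,1.5,100],[-468,-305,-41,3,100],[-508,-352,-41,4.5,100],[-518,-412,-37,6,100],[-528,-472,-33,7.5,100],[-538,-532,-29,9,100],[-548,-592,-25,9.94,100],[-557,-654,-20,9.94,100],[-552,-710,0,9.94,100],[-548,-765,15,9.94,100],[-544,-810,30,9.94,100],[-544,-810,30,9.94,100]])

```text
t: 2.6
tcp_pos: [0.4491, -0.3448, 0.1983]
eef_rot: [0.647, 0.762, -0.002, -0.001]
wrist_force: [0.8, 0.2, 0.3]
opening: 0.998
grip_force: 0.0
```

```bash
python3 -c "
from m import *
plan([(.453,-.3418,.2,9.8),(.453,-.3418,.092,9.8)])
w=snap('wrist','w1.png');np.savez('pics/w1.npz',**w)
for z,p in((.104,(.453,-.3418)),(.05,(.4972,-.3343))): print(proj(w,(*p,z)))"
```

```text
t 2.6 tcp [ 0.4491 -0.3448  0.1983] head 9.296480001407298 tilt [-0.0045 -0.0008 -1.    ] open 0.9982735931561036 F [0.7933 0.2069 0.276 ] grip 0.0
[ 2.3  4.4 -1.7] turn -0.08
[  2.3   4.9 106.3] turn -0.08
[328.775  239.6421]
[378.0461 224.3941]
```

View pics/w1.png

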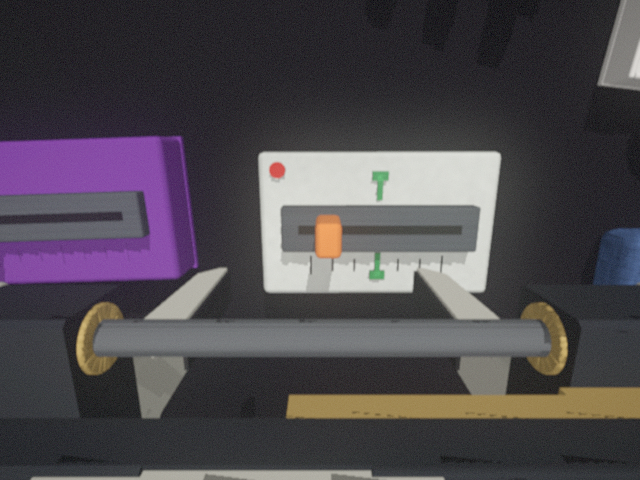

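The wrist view has the grip at (328,237) and the pointers at (380,180) and (377,272). Both agree with the projected positions. I'll descend part-way and check the settled offset.

Emit:
step_arm(deltas=[[0,0,20,0,70],[0,0,40,0,60],[0,0,60,0,60],[0,0,60,0,60]])

```text
t: 3.15
tcp_pos: [0.4538, -0.3382, 0.1385]
eef_rot: [0.643, 0.766, 0.001, -0.002]
wrist_force: [-0.2, 0.4, 0.0]
opening: 0.625
grip_force: 0.0
```

```bash
python3 -c "
from m import *
plan([(.453,-.3418,.092,9.8)])"
```

```text
t 3.15 tcp [ 0.4538 -0.3382  0.1385] head 9.98862799497234 tilt [-0.002   0.0032 -1.    ] open 0.6248999843626146 F [-0.2135  0.365   0.0448] grip 0.0
[-3.6 -1.3 46.5] turn 0.03
```

Emit:
step_arm(deltas=[[-3,-1,25,0,60],[-3,-1,51,0,60],[-3,-1,51,0,60],[-3,-1,51,0,10],[-3,-1,51,0,10],[-3,-1,51,0,10],[-3,-1,51,0,10]], newtons=15)

```text
t: 4.03
tcp_pos: [0.453, -0.3441, 0.0891]
eef_rot: [0.644, 0.765, 0.0, 0.0]
wrist_force: [0.9, 1.0, 1.8]
opening: 0.218
grip_force: 0.7
```

```bash
python3 -c "
from m import *
plan([(.4972,-.3343,.087,9.8)])
d=np.array([.9854,.170,0]);print((np.array([.4972,-.3343,.087])-state()['tcp_pos'])@d)"
```

```text
t 4.025 tcp [ 0.453  -0.3441  0.0891] head 9.80184424417309 tilt [ 0.0008 -0.0005 -1.    ] open 0.21803239135230146 F [0.9072 0.9758 1.8413] grip 0.7452057301998138
[ 2.1 45.3  2.2] turn 0.0
0.04525890417567456
```

Emit:
step_arm(deltas=[[0,0,0,0,10],[0,0,0,0,10],[0,12,0,0,10],[0,24,0,0,10],[0,36,0,0,10],[0,45,0,0,10],[0,45,0,0,10],[0,45,0,0,10],[0,45,0,0,10]])

```text
t: 5.15
tcp_pos: [0.4979, -0.3366, 0.0891]
eef_rot: [0.644, 0.765, 0.0, 0.001]
wrist_force: [0.8, -0.4, 4.8]
opening: 0.212
grip_force: 15.0
```

```bash
python3 -c "
from m import *
plan([(.4972,-.3343,.087,9.8)])
for n in('top','side'): np.savez('pics/%s1.npz'%n,**snap(n,n+'1.png'))
w=snap('wrist','w2.png')
S=dict(np.load('pics/side1.npz'))
print('expected side px of grip top at mark',proj(S,(.4972,-.3343,.104)))
f=S['frame'][290:410,290:450];a=cv2.resize(f,None,fx=4,fy=4,interpolation=cv2.INTER_CUBIC)[:480]
cv2.imwrite('pics/v1.png',a)"
```

```text
t 5.15 tcp [ 0.4979 -0.3366  0.0891] head 9.808700878931528 tilt [ 0.0017 -0.001  -1.    ] open 0.21207848152164685 F [ 0.767  -0.3673  4.7506] grip 14.991322606801987
[ 2.4 -0.3  2.1] turn 0.0
expected side px of grip top at mark [358.8918 324.0163]
```

View pics/v1.png

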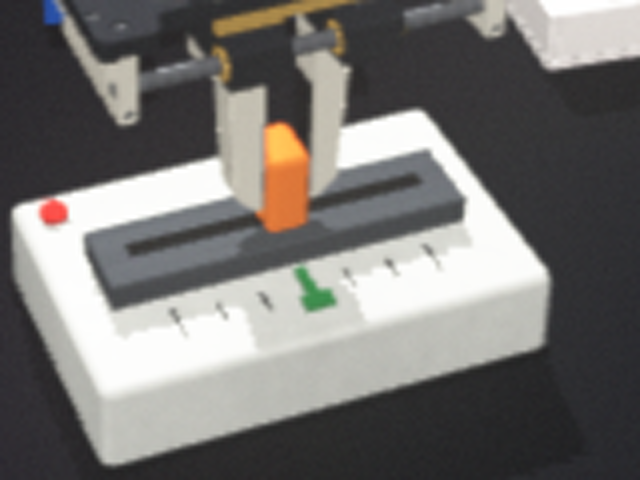

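The grip is held level with the pointer, which shows at about (315,290) in the crop. I'll release, rise and verify from above.

Emit:
step_arm(deltas=[[0,0,0,0,40],[0,0,0,0,60],[0,0,0,0,60],[0,0,-30,0,60],[0,0,-60,0,60],[0,0,-100,0,60],[0,-48,-120,0,60],[0,-48,-120,0,80],[0,-48,-120,0,80]])

```text
t: 6.42
tcp_pos: [0.4498, -0.344, 0.2084]
eef_rot: [0.644, 0.765, 0.0, -0.0]
wrist_force: [0.3, 0.6, -0.3]
opening: 0.764
grip_force: 0.0
```

```bash
cat > chk.py <<'E'
from m import *
w=snap('wrist','w3.png');np.savez('pics/w3.npz',**w)
T=snap('top');S=snap('side')
for c,st in blobs(w,(6,170,120),(16,255,255),(200,100,520,300),30)[0]: print('or w',c,st)
G=[c for c,st in blobs(w,(50,120,60),(75,255,255),(200,100,520,300),20)[0]];print(G)
d=np.array([.9854,.170,0]);m=np.array([.4972,-.3343,.05])
print([(onz(w,g,.053),(onz(w,g,.053)-m)@d) for g in G])
for n,s,r in(('w',w,(200,100,520,300)),('T',T,(385,190,460,280)),('S',S,(290,305,430,400))):
    k=blobs(s,(6,170,215),(16,255,255),r)[1];q=np.argwhere(k)[:,::-1]
    if len(q): print(n,q.mean(0),q.min(0),q.max(0),'exp',proj(s,(.4972,-.3343,.104)))
E
python3 chk.py
```

```text
[]
[]
T [425.2456 232.7193] [419 229] [431 236] exp [426.2338 232.3779]
S [360.0298 335.1548] [352 321] [365 346] exp [358.8918 324.0163]
```

```bash
python3 -c "
from m import *
w=dict(np.load('pics/w3.npz'));a=dict(np.load('pics/w1.npz'))
for s in(a,w):
  for lo,hi in(((3,100,80),(20,255,255)),((40,60,40),(85,255,255))):
    print([(c.round(1),st) for c,st in blobs(s,lo,hi,(150,60,560,310),15)[0]])
  print(s['world_from_camera'][:3,3],s['frame'].mean())
"
```

```text
[(array([328. , 236.3]), array([ 315,  215,   28,   44, 1099], dtype=int32)), (array([536.4, 306. ]), array([525, 302,  21,   8,  80], dtype=int32))]
[(array([379.8, 181.3]), array([373, 172,  15,  28, 212], dtype=int32)), (array([376.6, 268.8]), array([370, 253,  14,  26, 198], dtype=int32))]
[ 0.4384 -0.2795  0.3527] 76.16425889756944
[(array([380.6, 234.4]), array([ 365,  214,   33,   42, 1163], dtype=int32)), (array([156.9, 306.3]), array([150, 302,  17,   8,  85], dtype=int32)), (array([488.1, 306. ]), array([479, 302,  20,   8,  68], dtype=int32))]
[(array([376.6, 182.3]), array([370, 173,  15,  27, 208], dtype=int32)), (array([372.7, 268.5]), array([366, 256,  14,  20, 156], dtype=int32))]
[ 0.438  -0.2791  0.3629] 75.99916883680555
```

```bash
python3 -c "
from m import *
d=np.array([.9854,.170,0])
for f in('w3','w1'):
  w=dict(np.load('pics/%s.npz'%f))
  G=[c for c,st in blobs(w,(40,60,40),(85,255,255),(150,60,560,310),50)[0]]
  g=np.array([onz(w,c,.0515) for c in G]);m=g.mean(0);print(f,'mark',m,'dir',np.degrees(np.arctan2(*(g[0]-g[1])[[1,0]]))-90)
  o,st=max(blobs(w,(3,100,80),(20,255,255),(150,60,560,310),50)[0],key=lambda b:b[1][4])
  x1=st[0]+st[2]-.5;far=onz(w,(x1,o[1]),.104);near=onz(w,(st[0]-.5,o[1]),.104);nb=onz(w,(st[0]-.5,o[1]),.064)
  print('far top edge',(far-m)@d,'near edge if top',(near-m)@d,'if bottom',(nb-m)@d)
  print(cv2.cvtColor(w['frame'],cv2.COLOR_BGR2HSV)[int(o[1]),st[0]-2:st[0]+st[2]+3,1:].tolist())
"
```

```text
w3 mark [ 0.4976 -0.3371  0.0515] dir 9.413222313412533
far top edge 0.009623723168886007 near edge if top -0.01575810077551736 if bottom -0.010634440641032148
[[11, 94], [33, 101], [90, 128], [135, 142], [137, 151], [147, 147], [147, 146], [153, 152], [145, 174], [154, 194], [149, 210], [149, 221], [152, 226], [152, 232], [151, 236], [148, 237], [151, 237], [150, 236], [150, 236], [148, 236], [152, 235], [156, 234], [146, 236], [151, 234], [150, 234], [153, 235], [149, 234], [150, 236], [149, 235], [152, 233], [153, 229], [150, 223], [143, 211], [113, 167], [32, 119], [7, 112], [7, 112], [5, 111]]
w1 mark [ 0.4974 -0.3358  0.0515] dir 9.552251842604065
far top edge -0.03460539497834699 near edge if top -0.05532439462639156 if bottom -0.056418479813989925
[[7, 106], [46, 123], [122, 163], [150, 197], [147, 215], [148, 222], [148, 231], [149, 235], [147, 238], [144, 239], [145, 238], [145, 236], [147, 237], [148, 236], [147, 237], [147, 236], [145, 237], [148, 236], [149, 236], [149, 235], [147, 236], [145, 236], [147, 236], [149, 235], [151, 231], [147, 226], [150, 219], [148, 207], [124, 173], [45, 131], [7, 112], [2, 116], [9, 116]]
```

```bash
python3 -c "
from m import *
plan([(.49,-.2,.22,45),(.5233,-.0667,.22,81.2)])"
```

```text
t 6.575 tcp [ 0.4505 -0.3435  0.2077] head 9.90940035089273 tilt [-0.0011  0.0013 -1.    ] open 0.7950740674944466 F [-0.3667  0.2949 -0.1942] grip 0.0
[134.6  63.6 -12.2] turn -5.85
[260.2 119.3 -12. ] turn -11.88
```

Emit:
step_arm(deltas=[[34,16,-12,-1.5,80],[68,32,-12,-3,80],[101,47,-12,-4.5,80],[135,63,-12,-6,80],[167,77,-12,-7.5,80],[199,92,-12,-9,80],[230,106,-12,-10.5,70],[260,119,-12,-11.9,65],[260,119,-12,-11.9,65],[260,119,-12,-11.9,65],[260,119,-12,-11.9,65]])

```text
t: 7.95
tcp_pos: [0.5224, -0.0697, 0.2204]
eef_rot: [0.078, 0.997, -0.001, -0.0]
wrist_force: [-0.5, 1.1, 0.5]
opening: 0.649
grip_force: 0.0
```

```bash
python3 -c "
from m import *
w=snap('wrist','w4.png');np.savez('pics/w4.npz',**w)
plan([(.5233,-.0667,.22,81.2)])
P={}
for n,lo,hi in(('R',(0,110,80),(5,255,255)),('R2',(170,110,80),(180,255,255)),('Y',(20,100,90),(34,255,255)),('G',(45,80,50),(85,255,255))):
  for c,st in blobs(w,lo,hi,(0,0,640,310),40)[0]: print(n,c.round(1),st,onz(w,c,.078))
print(proj(w,(.5233,-.0667,.078)))"
```

```text
t 8.0 tcp [ 0.5225 -0.0695  0.2205] head 81.02854590203094 tilt [-0.0005 -0.0008 -1.    ] open 0.6555305255025441 F [ 0.1812 -0.6518 -0.5721] grip 0.0
[-0.4  2.9  0.5] turn -0.03
R [ 46.3 132.6] [ 39 126  16  14 184] [ 0.4063 -0.2814  0.078 ]
R2 [325.  228.5] [316 218  19  22 415] [ 0.5219 -0.0671  0.078 ]
Y [325.1 165.7] [316 155  19  22 409] [ 0.4684 -0.0588  0.078 ]
Y [179.2 306.5] [169 303  21   7 107] [ 0.5742 -0.2126  0.078 ]
Y [464.5 306.4] [455 302  20   8 105] [0.6153 0.0496 0.078 ]
G [ 84.1 227.4] [ 69 220  25  14 142] [ 0.4879 -0.2761  0.078 ]
G [325.  287.5] [316 276  19  24 450] [ 0.5766 -0.0756  0.078 ]
[325.7504 230.0369]
```

View pics/w4.png

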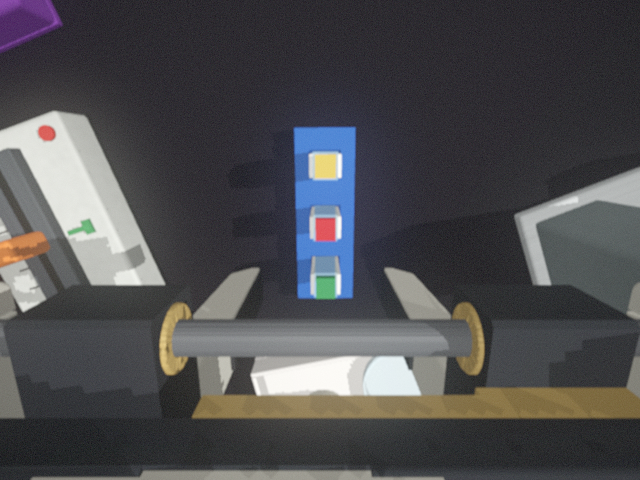

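The wrist view shows the red cap at (325,228) between yellow (325,166) and green (325,287). The fingers straddle it with room to spare. Descending.

Emit:
step_arm(deltas=[[0,3,30,0,65],[0,3,70,0,65],[0,3,110,0,65],[0,3,145,0,65],[0,3,165,0,65],[0,3,176,0,65],[0,3,176,0,65],[0,3,176,0,65]])

```text
t: 9.0
tcp_pos: [0.5239, -0.0654, 0.0455]
eef_rot: [0.077, 0.997, -0.0, 0.001]
wrist_force: [0.8, -0.6, 0.1]
opening: 0.65
grip_force: 0.0
```

```bash
python3 -c "
from m import *
plan([(.5233,-.0667,.044,81.2)])
S=snap('side');cv2.imwrite('pics/v2.png',cv2.resize(S['frame'][200:310,270:430],None,fx=4,fy=4,interpolation=cv2.INTER_CUBIC))"
```

```text
t 9.0 tcp [ 0.5239 -0.0654  0.0455] head 81.17442925068306 tilt [ 0.0017 -0.0003 -1.    ] open 0.6495691664235763 F [ 0.7809 -0.6495  0.1266] grip 0.0
[ 0.4 -1.4  1.5] turn -0.0
```

View pics/v2.png

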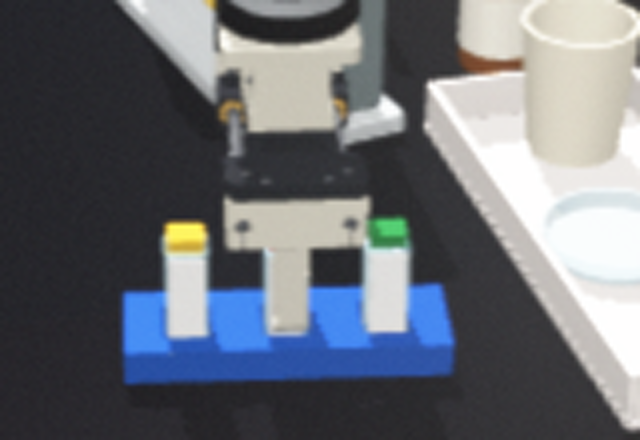

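The near finger stands in front of the red cell, midway between its neighbours. Closing now.

Emit:
step_arm(deltas=[[0,-1,1,0,40],[0,-1,1,0,25],[0,-1,1,0,20],[0,-1,1,0,20],[0,-1,1,0,20],[0,-1,1,0,20],[0,-1,1,0,20]], newtons=20)

```text
t: 9.93
tcp_pos: [0.523, -0.0661, 0.0437]
eef_rot: [0.077, 0.997, -0.0, -0.0]
wrist_force: [-0.1, -1.3, 0.9]
opening: 0.298
grip_force: 20.0
```

```bash
python3 -c "
from m import *
plan([(.5233,-.0667,.044,81.2)])"
```

```text
t 9.925 tcp [ 0.523  -0.0661  0.0437] head 81.20585927975829 tilt [-0.     -0.0001 -1.    ] open 0.29849728824820815 F [-0.1198 -1.2955  0.8579] grip 20.000141859054565
[-0.4 -0.6 -0.3] turn 0.0
```

Emit:
step_arm(deltas=[[0,0,-6,0,20],[0,0,-14,0,20],[0,0,-24,0,20],[0,0,-45,0,20],[0,0,-75,0,20],[0,0,-110,0,20],[0,0,-150,0,20],[0,0,-190,0,20],[0,0,-200,0,20],[0,0,-200,0,20],[0,0,-200,0,20]])

```text
t: 11.3
tcp_pos: [0.5219, -0.0659, 0.2421]
eef_rot: [0.077, 0.997, -0.0, -0.002]
wrist_force: [0.3, 0.2, -1.6]
opening: 0.302
grip_force: 20.0
```

```bash
python3 -c "
from m import *
plan([(.5692,.2976,.244,12.95)])"
```

```text
t 11.3 tcp [ 0.5219 -0.0659  0.2421] head 81.20861305335734 tilt [-0.0036  0.0003 -1.    ] open 0.30209092916096125 F [ 0.2889  0.2437 -1.6491] grip 19.999955892562866
[  8.8 366.5  -2. ] turn 11.38
```

Emit:
step_arm(deltas=[[0,15,0,0.4,20],[1,45,-1,1.4,20],[2,80,-2,2.5,20],[3,115,-2,3.6,20],[4,150,-2,4.7,20],[5,185,-2,5.8,20],[6,220,-2,6.9,20],[7,255,-2,8,20],[8,290,-2,9.1,20],[9,325,-2,10.2,20],[9,352,-2,11,20],[9,366,-2,11.38,20],[9,366,-2,11.38,20],[9,366,-2,11.38,20],[9,366,-2,11.38,20]])

```text
t: 13.18
tcp_pos: [0.5703, 0.2956, 0.2454]
eef_rot: [0.624, 0.782, -0.001, 0.0]
wrist_force: [0.4, -0.3, -1.3]
opening: 0.3
grip_force: 20.0
```

```bash
python3 -c "
from m import *
plan([(.5692,.2976,.244,12.95)])
w=snap('wrist','w5.png');np.savez('pics/w5.npz',**w)
print(proj(w,(.5692,.2976,.115)))"
```

```text
t 13.175 tcp [0.5703 0.2956 0.2454] head 12.83354185227781 tilt [-0.0005 -0.001  -1.    ] open 0.2997075846547826 F [ 0.3965 -0.2574 -1.3499] grip 19.99983251094818
[ 2.2 -0.6  1.4] turn -0.02
[321.6349 229.0589]
```

View pics/w5.png

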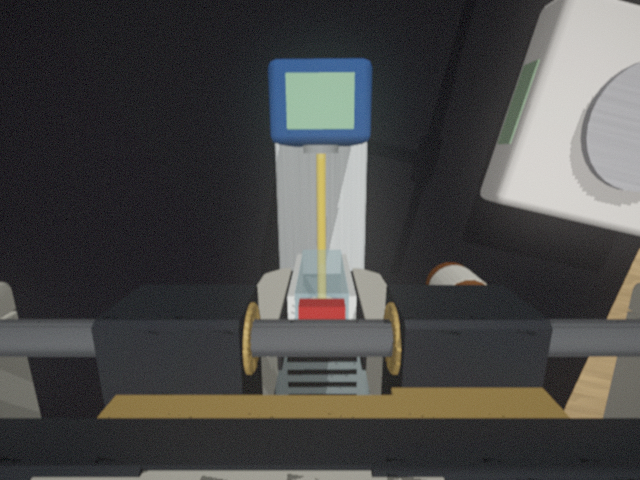

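The wrist view shows the cell held upright, with its cap at about (322,310). The beam runs straight up at column 321 to the sensor eye at (321,150). I'll measure the residuals.

```bash
python3 -c "
from m import *
w=dict(np.load('pics/w5.npz'));H=cv2.cvtColor(w['frame'],cv2.COLOR_BGR2HSV)
c,k=blobs(w,(18,90,120),(34,255,255),(305,145,340,245));print(c)
p=np.argwhere(k)[:,::-1].astype(np.float32);vx,vy,x0,y0=cv2.fitLine(p,cv2.DIST_HUBER,0,.01,.01).ravel()
at=lambda y:(x0+(y-y0)*vx/vy,y)
y1=p[:,1].min()-.5
a,b=onz(w,at(y1),.115),onz(w,at(240.),.115);d=(a-b)/np.linalg.norm(a-b)
print('eye',a,'head',np.degrees(np.arctan2(d[1],d[0])),'mid from eye',a-d*.064)
m=np.array([.5692,.2976,.115]);print('across err of top-est vs line',np.cross(d,m-a)[2])
# sensor panel and cap edges
for n,lo,hi,r in(('panel',(45,30,100),(85,140,255),(260,50,380,145)),('sensor',(105,120,50),(125,255,255),(260,50,380,150)),('cap',(170,110,60),(180,255,255),(280,280,370,322)),('cap',(0,110,60),(5,255,255),(280,280,370,322))):
  for c,st in blobs(w,lo,hi,r,60)[0]: print(n,c.round(1),st,onz(w,c,.155))
s=state();t=np.array(s['tcp_pos']);print('tcp proj at cap top',proj(w,t+[0,0,.034]))
T=snap('top')
"
```

```text
[(array([320.6875, 197.8794]), array([317, 154,   8,  91, 688], dtype=int32))]
eye [0.5548 0.3578 0.115 ] head 102.91453946649692 mid from eye [0.5691 0.2955 0.115 ]
across err of top-est vs line -0.0005840954358476442
panel [319.7 100.4] [ 286   73   68   56 3778] [0.5465 0.3914 0.155 ]
sensor [319.6  97.6] [ 267   57  106   87 4312] [0.546  0.3931 0.155 ]
cap [321.5 309. ] [299 299  46  21 921] [0.5811 0.245  0.155 ]
tcp proj at cap top [323.2907 328.4758]
```

Emit:
step_arm(deltas=[[1,-1,15,0,20],[1,-1,35,0,20],[1,-1,60,0,20],[1,-1,85,0,20],[1,-1,105,0,20],[1,-1,118,0,20],[1,-1,124,0,20],[1,-1,124,0,20],[1,-1,124,0,20],[1,-1,124,0,20]])

```text
t: 14.52
tcp_pos: [0.5693, 0.298, 0.1224]
eef_rot: [0.623, 0.782, 0.001, 0.0]
wrist_force: [-0.3, 0.1, 0.8]
opening: 0.302
grip_force: 20.0
```

```bash
cat > v.py <<'E'
from m import *
ps=[]
for i in range(8):
    w=snap('wrist');s=state();ps.append(list(s['tcp_pos'])+list(s['wrist_force']))
print('mean',np.mean(ps,0),'std',np.std(ps,0)[:3],'qvel',np.abs(s['qvel']).max())
plan([(.569,.2967,.1207,12.93)])
S=snap('side');T=snap('top');m=np.array([.569,.2967,.115])
for n,s,r in(('side',S,(290,120,400,240)),('top',T,(150,180,240,240))):
    k=blobs(s,(0,140,90),(5,255,255),r)[0]+blobs(s,(172,140,90),(180,255,255),r)[0];print(n,k,'exp cap top',proj(s,m+[0,0,.04]))
cv2.imwrite('pics/v3.png',cv2.resize(S['frame'][120:240,280:440],None,fx=4,fy=4,interpolation=cv2.INTER_CUBIC))
k=blobs(T,(6,170,215),(16,255,255),(385,190,460,280))[1];q=np.argwhere(k)[:,::-1];print('dimmer px',q.mean(0),q.min(0),q.max(0))
E
python3 v.py
```

```text
mean [ 0.569   0.2978  0.1219  0.0194 -0.0931 -0.2315] std [0.0001 0.     0.0002] qvel 0.0018619105112768813
t 14.925 tcp [0.5689 0.2978 0.1217] head 12.926352320739667 tilt [-0. -0. -1.] open 0.30077434306685397 F [-0.404   0.3188  0.209 ] grip 19.999932646751404
[-1.1 -0.2  1. ] turn -0.0
side [(array([329.4   , 161.3667]), array([326, 159,   8,   5,  30], dtype=int32))] exp cap top [329.1525 159.8844]
top [(array([155.1667, 188.25  ]), array([150, 180,  14,  21, 144], dtype=int32)), (array([150.945 , 222.3211]), array([150, 195,   4,  45, 109], dtype=int32)), (array([184.125, 203.25 ]), array([183, 202,   3,   4,   8], dtype=int32))] exp cap top [181.4858 205.7166]
dimmer px [425.1429 232.7714] [420 229] [431 236]
```

View pics/v3.png

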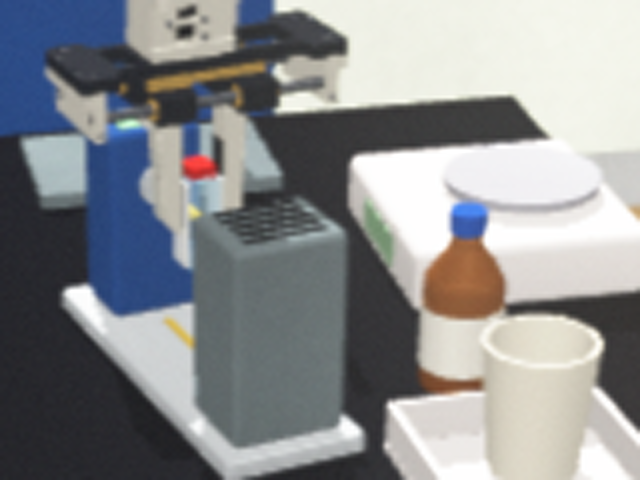

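The cell sits in the beam between lamp and sensor, with its cap at the expected pixel and the dimmer unchanged. I'll make a final 1 mm trim and settle.

Emit:
step_arm(deltas=[[-1,0,1,0,20],[-1,0,1,0,20],[-1,0,1,0,20],[-1,0,1,0,20],[-1,0,1,0,20],[-1,0,1,0,20]])

```text
t: 15.78
tcp_pos: [0.5691, 0.2968, 0.1206]
eef_rot: [0.623, 0.782, -0.0, 0.0]
wrist_force: [0.1, -0.1, 0.1]
opening: 0.302
grip_force: 20.0
```

```bash
python3 -c "
from m import *
plan([(.569,.2967,.1207,12.93)])
print(finish_job())"
```

```text
t 15.775 tcp [0.5691 0.2968 0.1206] head 12.922429918117906 tilt [-0. -0. -1.] open 0.30151237886262966 F [ 0.1141 -0.0985  0.096 ] grip 19.999916553497314
[-0.1 -0.2 -0.1] turn -0.0
the job is handed in; nothing more can be done
None
```

I handed the job in at 15.8 s, with the dimmer measured within about 0.5 mm of the green pointers and the red-capped cell held upright and still by its frosted faces, on the beam midway between lamp and sensor (hand-in returned no verdict).

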